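# Start the flange nut on the brake-disc stand

## Task

Pick up the big hex flange nut and set it squarely over the upright stud of the brake-disc stand, turn it back (anticlockwise from above) under light pressure until you feel the thread drop in, then run it down clockwise until its flange sits fully on the washer, and let go of it. Use only light pressure and never force the nut against the stud: if it binds, stop and ease off. Leave the other things on the bench where they are.

Things in the scene. Friction and masses are not known exactly. Their poses are not given: they have to be found in the camera images.
- nut: Loose plain-steel hex flange nut, 0.35 kg, flange down on the bench. 40 mm high; hexagon 50 mm across flats from 6 mm up; flange 68 mm across, 6 mm thick. Bore 38 mm with three lugs 120 degrees apart (4 mm round pins) reaching in to a 27 mm circle, undersides 10 mm above the nut's underside. Origin: centre of the underside, z up. Flats face 0, 60, 120.. degrees from its x axis.
- seat (a point): On the bench-fixed brake-disc stand: centre of the washer's top (76 mm across, 60 mm above the bench) where the nut's flange must end, on the stud's axis, z up. Around it a disc hat 110 mm across (top 57 mm above the bench) and a brake disc 190 mm across (top at 40 mm). Stand and stud never move. This frame does NOT tell how the thread is clocked: that differs each time.
- nose (a point): Top of the stud, 42 mm straight above seat. The stud ends in a smooth nose 24 mm in diameter, tapered over its top 8 mm to 14 mm; the nut's lugs pass over it with 1.5 mm play all round. From 27 mm above the washer downwards follows a coarse right-hand three-start quick thread, 35 mm in diameter. A light touch (about 5 N down, 0.3 N m) is enough throughout.
- thread_end (a point): On the axis, 23 mm above the washer: height of the three flat thread ends. Set down, the lugs mostly rest there (nut's underside 13 mm above the washer); clockwise jams at the 4 mm high stop ending each flat, anticlockwise (at most 120 degrees) leads to the openings. Lugs on a stop's sloped back (13 to 17 mm) bind anticlockwise and drop in when eased 5 to 15 degrees clockwise.
- thread_in (a point): On the axis, 14 mm above the washer: height of the lugs' undersides once dropped in at the openings (33 degrees wide, the lugs 16): the nut drops about 8 mm, to 4 to 6 mm above the washer. Farther anticlockwise is a hard stop. From here 50 to 80 degrees clockwise, pressed down lightly, take it down the thread onto the washer (2 mm axial play); some 20 degrees on is a hard stop.
- spanner: Bystander: a 200 mm steel wrench lying on the bench; origin under its middle.
- tin: Bystander: a closed can, 66 mm across and 110 mm high, standing on the bench; origin: centre of its underside.
- race: Bystander: a steel bearing ring, 58 mm outside, 38 mm inside, 16 mm high, lying on the bench; origin: centre of its underside.
Mind the look-alikes: they are no part of the job. Of the things that look like the nut, the smallest one is meant.

How it is judged (in metres and radians):
On the way, in this order (a step that is already met when the one before it is completed fails the run):
1. the nut is over the stud's nose, squarely (z of nut in the frame of seat below 0.02 m and horizontal distance between nut and seat below 0.005 m and angle between nut's own z axis and vertical below 0.15 rad).
2. the nut's flange has been run down to the washer (z of nut in the frame of seat below 0.0015 m and horizontal distance between nut and seat below 0.004 m), for 0.2 s.
At the end, for the whole second after the job is handed in: The nut is on the stud's thread, upright within 3 degrees and centred within 4 mm, with its flange down on the washer (underside less than 1.5 mm above it), at rest and released (all of step 2 and angle between nut's own z axis and vertical below 0.05 rad and linear speed of nut below 0.02 m/s); the robot touches nothing.
It fails at once if the nut is forced against the stand with more than 80 N (contact force between nut and stand above 80 N).
It fails at once if the wrench is moved by more than 25 mm (distance of spanner from where it was at the start of the episode above 0.025 m).
It fails at once if the can is moved by more than 25 mm (distance of tin from where it was at the start of the episode above 0.025 m).
It fails at once if the bearing ring is moved by more than 25 mm (distance of race from where it was at the start of the episode above 0.025 m).
It also fails if it takes over 72 s, if anything falls off the work surface, if the arm or the gripper's body presses on something with over 40 N, if the wrist force passes 120 N, or if a joint passes its speed limit or range.

## Robot

A 6-joint arm with a two-finger parallel gripper is mounted at the origin on the work surface. World frame = base frame: x ahead of the robot, y to its left, z up, the work surface at z = 0. Lengths are in mm, angles in degrees, forces in N, time in s.
With the tool pointing down it reaches from about 350 to 850 mm from the base axis. Payload 8.1 kg.
Tool frame: the origin (TCP) lies at the very end of the fingers, on their centre line; the grasp point (between the pads) lies 19 mm behind it; z points along the fingers, y is the direction in which the jaws open and shut (so a half turn about z gives the same grasp; the last joint's range is limited). The gripper opens to 85 mm and grips with 20 to 120 N. Pads are 22 mm wide; open, the fingers measure 114 mm over their backs; the gripper's body (76 mm by 85 mm) begins 54 mm behind the grasp point. The pads swing forward as they close: fully open they stand 13 mm farther back than shut.
Start: joints at [-4.893, 7.471, 85.268, -0, 87.261, -4.893], TCP at [600.004, 0.022, 231.292] pointing down, gripper open.
Joint ranges: [-169.43, 169.43], [-51.17, 129.36], [1.28, 143.12], [-76.62, 256.62], [0, 156.53], [-152.29, 152.29]. Speed limits (degrees/s): [136.94, 136.94, 159.86, 180, 180, 180].

## Interface

Orientations are given as [roll, pitch, yaw] about the fixed x, y, z axes, in that order (R = Rz(yaw) Ry(pitch) Rx(roll)).
In Python, from bench import r gives the robot as it stands.
- The arm moves only by the shell command python3 -m jog 'ROWS' [OPENING] [FORCE]. ROWS is JSON, a list of rows, each a list of 6 numbers: the shift along the tool's x, y, z normalised to -1 to 1, where 1 is 0.25 m, then the turn, a rotation vector about the tool's x, y, z normalised to -1 to 1, where 1 is pi rad. In form: [[x, y, z, ax, ay, az], ...]. A call has 1 to 10 rows; each row is the pose to reach, as a shift and turn from the pose commanded when the call began, along the tool's axes at that moment, turning the shorter way round; what a row does not reach only later rows make up. A row lasts 1/10 s, in which the tool goes at most 50 mm and 8.59 degrees, less where a joint would pass 70% of its speed; a pose out of reach is approached as far as the arm can. A call with a number of a shift or a turn outside -1 to 1 is refused whole. A call with a gripper value outside its range is refused whole. OPENING is the opening, from 0 (shut) to 1 (fully open), set as the call begins (- or left out, the last holds). The fingers move at their own pace and stop on an object; FORCE is the grip in N (left out, the last holds). Time passes only in rows, so rows that repeat a pose let the fingers close. It gives the time, the measured TCP pose, the force and the opening at its end, in the units of the state.
- r.sense(): the state, without advancing time (a new reading comes with each control period).
- r.snapshot(name): name is "scene" or "side" or "wrist"; returns a dict with "pixels" (400x640x3 uint8, red, green, blue), "intrinsics" (3x3 intrinsics, pixels), "extrinsics" (4x4, takes a point from camera to world coordinates). Camera axes: x right, y down, z forward; pixel columns grow to the right and rows downward; lengths in mm; the calibration is good to about 2 mm. The wrist camera is an equidistant fisheye: a pixel r from the principal point sees the ray r / f radians off the axis. A picture is of the moment at which its call begins. There is no depth.
- r.hand_in(): hands the job in, once; it reports no verdict.
The state is a dict: "time": time; "joint_pos": joint angles; "qd": joint speeds; "joint_efforts": joint torques, N m; "tool_pos": TCP position; "tcp_rot": TCP orientation; "ft_force": force on the tool from outside, world axes, zero at the start; "wrist_torque": the same for the moment, N m; "finger_gap": finger opening in mm.
Only numpy, scipy, OpenCV 4.12 (cv2) and the standard library are available. Lean on these libraries where they do the work, as an engineer would, in place of code of your own. Each camera call takes 0.05 s, during which the arm holds its last target.

## Working session

There is one attempt and no reset: what is moved stays moved. The work goes in short steps, Python scripts to look and compute and a shell command to move; the robot and the scene stay as the last step left them, time stands still between calls to the robot, and variables do not carry over. Pictures are saved under pics/ and viewed, and the job is handed in when it is done.

```bash
mkdir -p pics; ls; cat > h.py <<'E'
import numpy as np,cv2
from bench import r
def snap(n,f):
    s=r.snapshot(n); cv2.imwrite('pics/'+f+'.png',s['pixels'][:,:,::-1]); np.savez('pics/'+f+'.npz',K=s['intrinsics'],T=s['extrinsics'],p=s['pixels']); return s
def ray(f,u,v,z):
    d=np.load('pics/'+f+'.npz');K=np.array(d['K']);T=np.array(d['T'])
    if f.startswith('wrist'):
        x=(u-K[0,2])/K[0,0];y=(v-K[1,2])/K[1,1];t=np.hypot(x,y);c=np.array([x/t*np.sin(t),y/t*np.sin(t),np.cos(t)]) if t>0 else np.array([0,0,1.])
    else: c=np.linalg.inv(K)@[u,v,1]
    w=T[:3,:3]@c;o=T[:3,3];return o+w*(z-o[2])/w[2]
def proj(f,P):
    d=np.load('pics/'+f+'.npz');K=d['K'];T=d['T'];c=T[:3,:3].T@(np.array(P,float)-T[:3,3])
    if f.startswith('wrist'):
        t=np.arctan2(np.hypot(c[0],c[1]),c[2]);q=c[:2]/np.hypot(c[0],c[1])*t;return K[0,0]*q[0]+K[0,2],K[1,1]*q[1]+K[1,2]
    q=K@c;return q[0]/q[2],q[1]/q[2]
def crop(f,u0,v0,u1,v1,k,g):
    p=np.load('pics/'+f+'.npz')['p'][v0:v1,u0:u1,::-1];cv2.imwrite('pics/'+g+'.png',cv2.resize(p,None,fx=k,fy=k,interpolation=cv2.INTER_CUBIC))
E
python3 - <<'E'
from h import *
for n in('scene','side','wrist'):
    s=snap(n,n+'0');print(n,s['intrinsics'],s['extrinsics'])
print(r.sense())
E
```

```text
pics
scene [[382.88790506   0.         326.0859591 ]
 [  0.         382.88790506 201.71960351]
 [  0.           0.           1.        ]] [[ 4.72903680e-01  6.20734581e-01 -6.25340459e-01  1.20709027e+03]
 [ 8.80957889e-01 -3.46460803e-01  3.22301273e-01 -3.10432686e+02]
 [-1.65924120e-02 -7.03316068e-01 -7.10683614e-01  8.41372777e+02]
 [ 0.00000000e+00  0.00000000e+00  0.00000000e+00  1.00000000e+00]]
side [[470.16795798   0.         317.72378008]
 [  0.         470.16795798 193.48507004]
 [  0.           0.           1.        ]] [[ 7.38210749e-01 -4.41748113e-01  5.09807311e-01 -1.11280226e+02]
 [-6.74482075e-01 -4.71148299e-01  5.68412887e-01 -7.08080604e+02]
 [-1.09004725e-02 -7.63464396e-01 -6.45757923e-01  8.95590655e+02]
 [ 0.00000000e+00  0.00000000e+00  0.00000000e+00  1.00000000e+00]]
wrist [[309.70691629   0.         321.12619717]
 [  0.         309.70691629 200.15543799]
 [  0.           0.           1.        ]] [[ 9.99996197e-01  1.83835488e-03 -2.05596923e-03  6.00832520e+02]
 [ 1.19615905e-03 -9.60784348e-01 -2.77294080e-01  7.08304174e+01]
 [-2.48510798e-03  2.77290566e-01 -9.60782892e-01  3.74052760e+02]
 [ 0.00000000e+00  0.00000000e+00  0.00000000e+00  1.00000000e+00]]
{'time': 0.15, 'joint_pos': array([-4.89116407e+00,  7.50531152e+00,  8.53153990e+01, -6.65452161e-04,
        8.72614340e+01, -4.89255173e+00]), 'qd': array([-0.03781089, -0.07908415, -0.09983826,  0.02644555,  0.10429185,
       -0.03216404]), 'joint_efforts': array([ 1.01583330e-03, -5.70061326e+01, -5.01160097e+01, -1.39109225e-04,
        9.69119486e-03, -7.10949371e-05]), 'tool_pos': array([5.99575965e+02, 7.42310309e-02, 2.30479582e+02]), 'tcp_rot': array([-1.79918098e+02, -6.34366057e-03,  9.00014154e+01]), 'ft_force': array([-0.59299437,  0.53092315,  0.53578926]), 'wrist_torque': array([-0.01072095,  0.01460426, -0.02095779]), 'finger_gap': 85.28262308473683}
```

View pics/scene0.png

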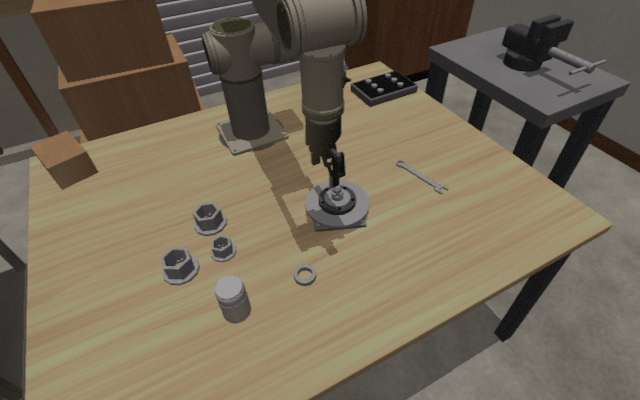

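View pics/side0.png

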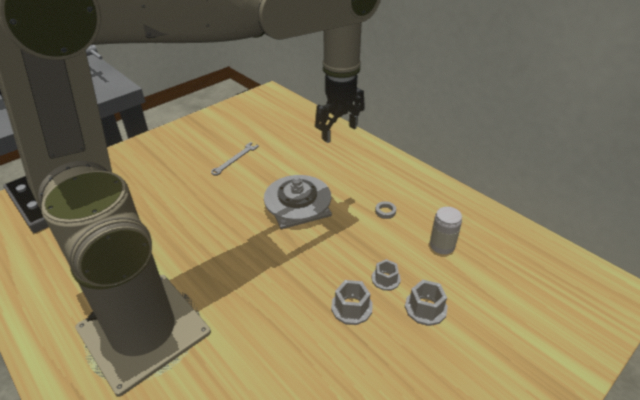

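View pics/wrist0.png

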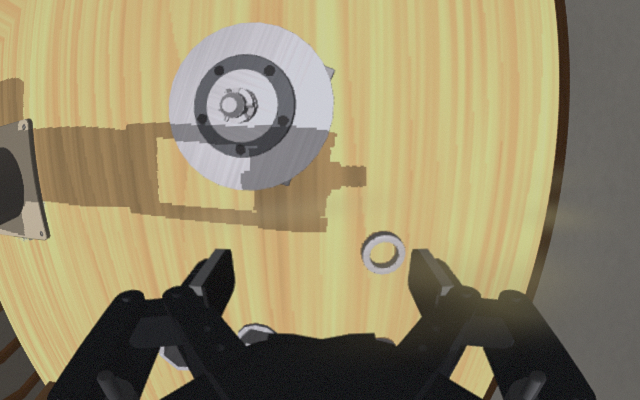

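Three look-alikes, as scene pixel / side pixel: (209,218)/(352,300), (180,265)/(428,300) and (223,248)/(387,274). The third is clearly the smallest. The stand is at scene (338,200), the ring at (305,275), the can at (233,298) and the wrench at (421,177). I'll confirm the nut in enlarged crops.

```bash
python3 - <<'E'
from h import *
crop('scene0',150,190,270,290,6,'c1');crop('side0',320,240,470,330,5,'c2')
crop('scene0',290,160,390,240,7,'c3');crop('side0',255,160,345,235,8,'c4')
E
```

```text
(no output)
```

View pics/c1.png

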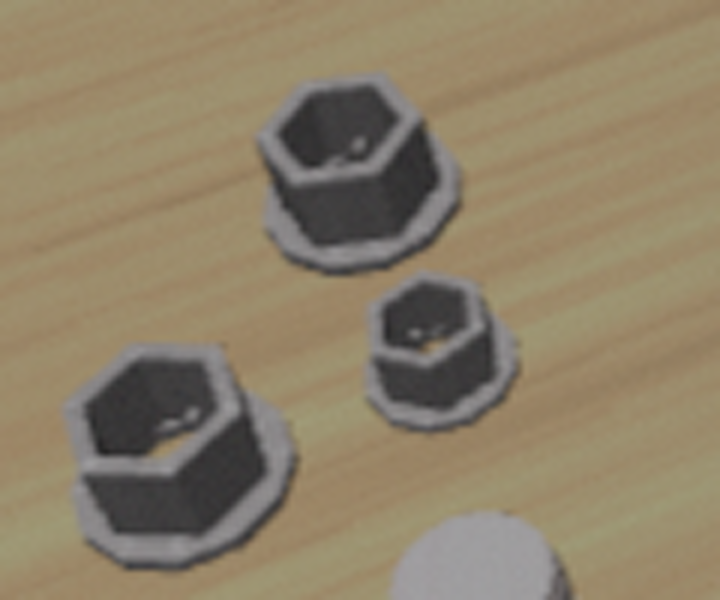

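View pics/c2.png

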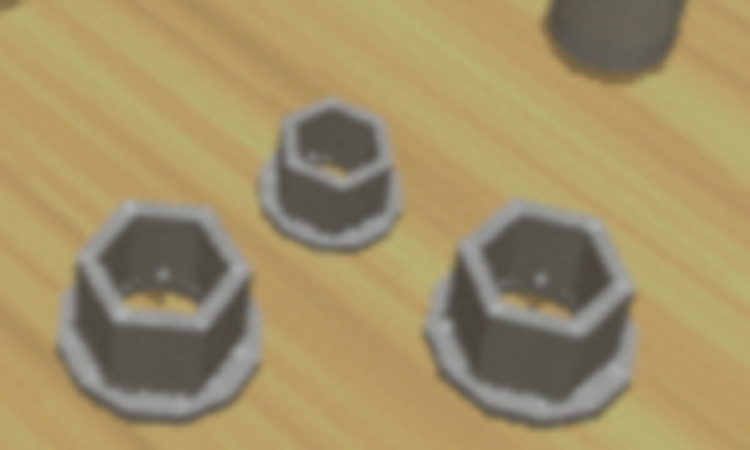

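View pics/c3.png

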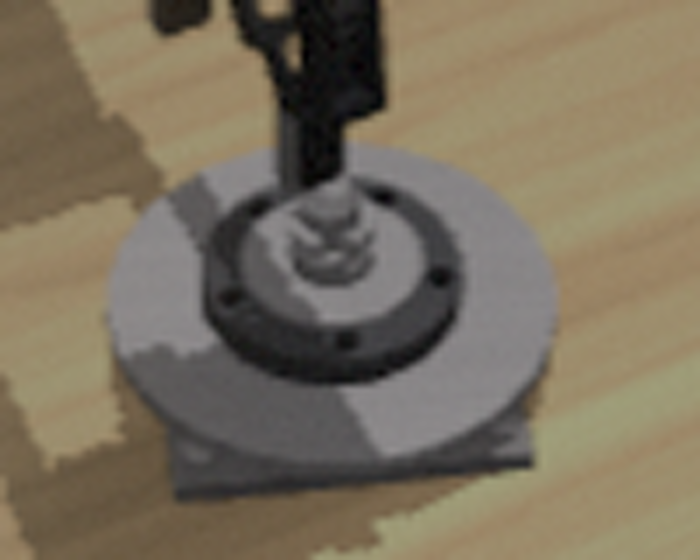

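View pics/c4.png

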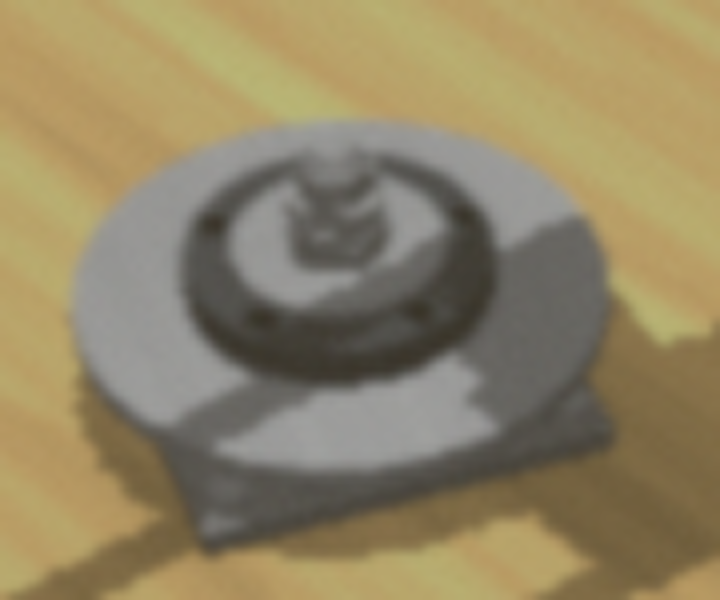

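```bash
python3 - <<'E'
from h import *
print('nut',ray('scene0',150+428/6,190+320/6,40),ray('side0',320+336/5,240+143/5,40))
# flange width check
print(np.linalg.norm(ray('scene0',150+365/6,190+375/6,3)-ray('scene0',150+518/6,190+350/6,3)))
print(np.linalg.norm(ray('side0',320+260/5,240+188/5,6)-ray('side0',320+402/5,240+188/5,6)))
# stand
print('disc scene',ray('scene0',290+333/7,160+306/7,40),'side',ray('side0',255+340/8,160+295/8,40))
# wrist: hat outline/disc outline fit
for name,pts,z in (('disc',[(170,107),(333,107),(251,22),(248,190)],40),('hat',[(194,104),(296,104),(245,54),(244,156)],57)):
    P=np.array([ray('wrist0',u,v,z) for u,v in pts]); print(name,P[:,:2].round(1).tolist())
print('nose',ray('wrist0',231,103,102))
print('nose s',ray('side0',255+335/8,160+160/8,102))
print('ring',ray('wrist0',383,253,16))
print('tin',ray('scene0',230,285,110),ray('side0',448,216,110))
for f,p in (('scene0',(338,198)),):pass
E
```

```text
nut [ 503.33323345 -265.75599873   40.        ] [ 498.50805652 -270.49512741   40.        ]
69.18366605325907
68.41323553046784
disc scene [525.58427743  78.48246875  40.        ] side [513.02428821  72.88094943  40.        ]
disc [[425.7, 85.9], [612.6, 77.5], [523.8, 175.5], [517.2, -13.8]]
hat [[464.4, 85.8], [574.7, 80.4], [521.9, 135.1], [519.0, 27.5]]
nose [519.98650673  82.09362037 102.        ]
nose s [512.18668022  70.81582747 102.        ]
ring [ 680.36689   -103.6601402   16.       ]
tin [ 688.86998663 -288.4215562   110.        ] [ 683.32219318 -296.60846751  110.        ]
```

The smallest look-alike (scene (222,243)) has a 68–69 mm flange, so it is the nut, and its top centre is near (500,-268). The wrist camera puts the stud near (520,82). Next I move the wrist camera over the nut.

```bash
python3 -m jog '[[-0.2,-0.08,0,0,0,0],[-0.4,-0.16,0,0,0,0],[-0.6,-0.24,0,0,0,0],[-0.8,-0.32,0,0,0,0],[-1,-0.4,0,0,0,0],[-1,-0.4,0,0,0,0],[-1,-0.4,0,0,0,0]]' 1; python3 -m jog '[[-0.2,0,0,0,0,0],[-0.3,0,0,0,0,0],[-0.3,0,0,0,0,0],[-0.3,0,0,0,0,0],[-0.3,0,0,0,0,0]]'; python3 - <<'E'
from h import *
snap('wrist','wrist1');print(r.sense()['tool_pos'],r.sense()['joint_pos'])
print(proj('wrist1',(500,-268,40)))
E
```

```text
time: 0.85
tool_pos: [498.5, -252.7, 231.0]
tcp_rot: [-180.0, 0.0, 89.8]
ft_force: [0.4, -0.0, -0.6]
finger_gap: 85.5
time: 1.35
tool_pos: [500.4, -323.4, 231.0]
tcp_rot: [-180.0, -0.1, 90.1]
ft_force: [-0.0, -0.3, -0.3]
finger_gap: 85.4
[ 500.46767201 -323.42999181  231.20524076] [-3.78175423e+01  6.86007607e+00  8.59391372e+01  2.54898361e-02
  8.72250828e+01 -3.79088784e+01]
(np.float64(320.05306463310893), np.float64(127.42052859027086))
```

View pics/wrist1.png

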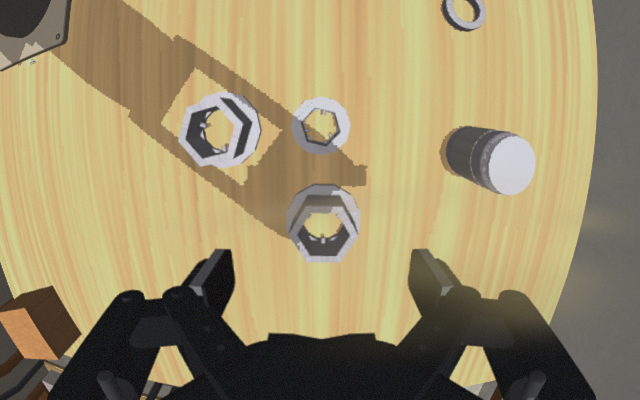

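The nut is at (321,125). The large look-alikes are at (325,230) and (218,128), the can at (495,160) and the ring at (463,10). Enlarging the nut:

```bash
python3 - <<'E'
from h import *
crop('wrist1',286,90,356,160,9,'c5')
print(ray('wrist1',327,235,60),ray('wrist1',212,130,60))
E
```

```text
[ 507.90533813 -383.19704178   60.        ] [ 386.38327286 -266.92759581   60.        ]
```

View pics/c5.png

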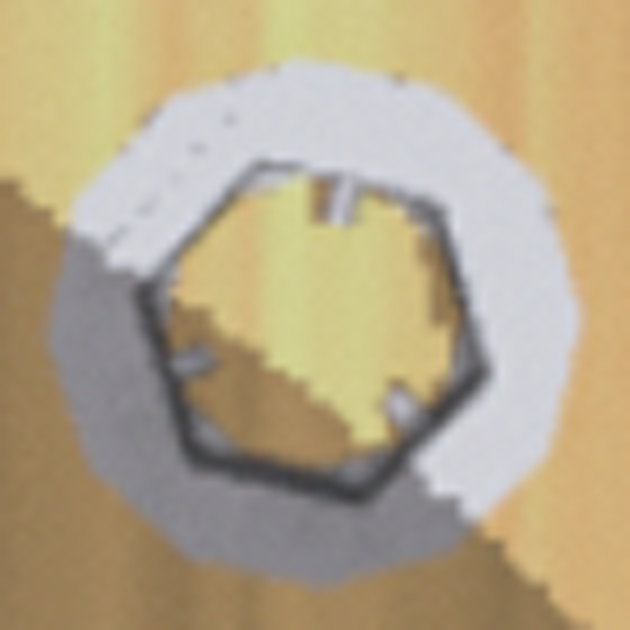

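```bash
python3 - <<'E'
from h import *
g=lambda a,b,z:ray('wrist1',286+(a+.5)/9-.5,90+(b+.5)/9-.5,z)[:2]
C=[(262,163),(440,208),(490,375),(362,500),(192,458),(145,290)]
for z in(40,):
    P=np.array([g(a,b,z) for a,b in C]);c=P.mean(0);d=P-c
    print(z,c,np.hypot(*d.T),np.degrees(np.arctan2(d[:,1],d[:,0])).round(1), (np.degrees(np.arctan2(d[:,1],d[:,0]))%60).round(1))
F=np.array([g(a,b,6) for a,b in((50,325),(578,325),(300,62),(320,585))]);print(F,(F[0]+F[1])/2,(F[2]+F[3])/2)
L=np.array([g(a,b,12) for a,b in ((340,200),(195,362),(405,405))])
c=L.mean(0);d=L-c;print('lugs',c,np.degrees(np.arctan2(d[:,1],d[:,0])),np.hypot(*d.T))
e=g(105,240,40)-g(235,115,40);print('edge ang',np.degrees(np.arctan2(e[1],e[0])))
E
```

```text
40 [ 500.55469455 -266.95573307] [21.2881764  21.06056807 21.49304661 21.03873461 21.15580051 20.90625352] [ 107.3   45.5  -13.5  -74.4 -134.1  165.8] [47.3 45.5 46.5 45.6 45.9 45.8]
[[ 465.5741249  -267.26260791]
 [ 535.02157718 -267.11334541]
 [ 498.40906621 -232.62622757]
 [ 501.18096438 -302.13614689]] [ 500.29785104 -267.18797666] [ 499.7950153  -267.38118723]
lugs [ 500.23874377 -266.85073062] [  77.97905242 -161.30937424  -42.1049139 ] [16.28307574 16.14144517 16.0380516 ]
edge ang -136.0593380697882
```

The nut is at (500.3,-267.1) with flats at 16° mod 60. I'll grasp across the flats at -44°, tool yaw 46, because that keeps the fingers clear of both large nuts.

```bash
python3 -m jog '[[0.1,0,0,0,0,0.045],[0.225,0,0,0,0,0.09],[0.225,0,0,0,0,0.135],[0.225,0,0,0,0,0.18],[0.225,0,0,0,0,0.225],[0.225,0,0,0,0,0.244],[0.225,0,0,0,0,0.244],[0.225,0,0,0,0,0.244]]'; python3 - <<'E'
from h import *
snap('wrist','wrist2');snap('side','side2');s=r.sense();print(s['tool_pos'],s['tcp_rot'],s['joint_pos'])
E
```

```text
time: 2.2
tool_pos: [500.2, -267.9, 231.4]
tcp_rot: [180.0, -0.0, 46.3]
ft_force: [0.1, 1.1, -0.5]
finger_gap: 85.3
[ 500.13296743 -268.27885648  231.36943274] [ 1.79993953e+02 -4.81142542e-03  4.62075913e+01] [-3.33880021e+01  2.45374023e+00  9.05685618e+01  3.64527329e-03
  8.69708811e+01  1.04042144e+01]
```

View pics/wrist2.png

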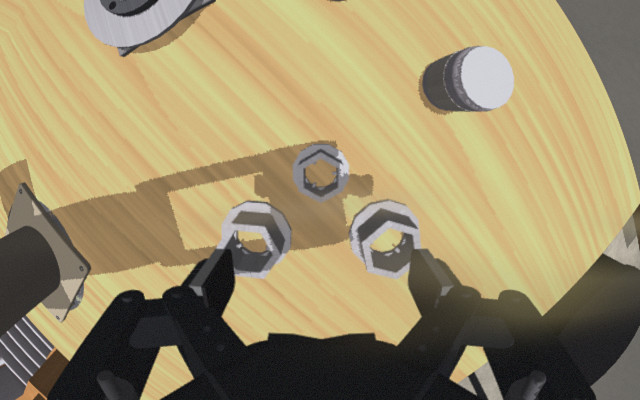

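```bash
python3 - <<'E'
from h import *
crop('wrist2',281,132,361,212,8,'c6')
for p in((500.3,-267.1,40),(500.3,-267.1,6)):print(proj('wrist2',p))
E
```

```text
(np.float64(320.26416039514896), np.float64(177.403381641815))
(np.float64(320.3551268190953), np.float64(171.6150590566999))
```

View pics/c6.png

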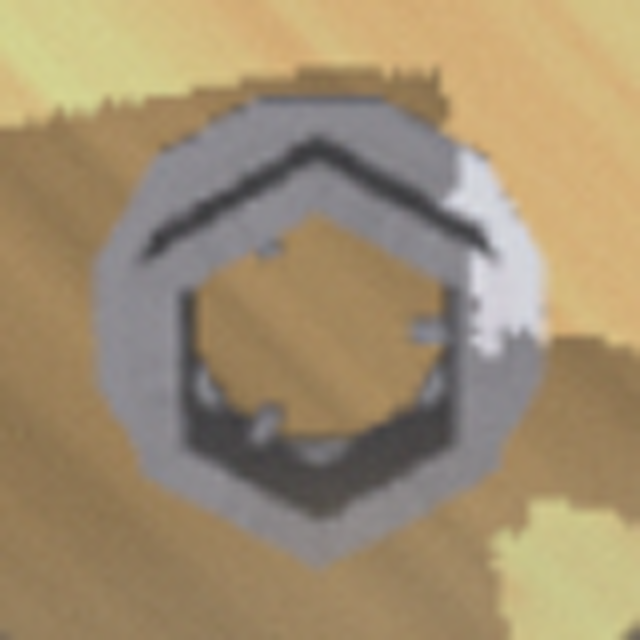

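```bash
python3 -m jog '[[0,0,0.18,0,0,0],[0,0,0.36,0,0,0],[0,0,0.54,0,0,0],[0,0,0.68,0,0,0],[0,0,0.78,0,0,0],[0,0,0.84,0,0,0],[0,0,0.88,0,0,0],[0,0,0.9,0,0,0],[0,0,0.9,0,0,0],[0,0,0.9,0,0,0]]'; python3 - <<'E'
from h import *
snap('wrist','wrist3');snap('scene','scene3');snap('side','side3')
print(r.sense()['tool_pos'])
E
```

```text
time: 3.3
tool_pos: [501.0, -269.4, 7.6]
tcp_rot: [179.9, -0.0, 46.1]
ft_force: [-0.6, -0.3, -0.3]
finger_gap: 85.6
[ 500.83307019 -269.26205828    7.52802063]
```

View pics/wrist3.png

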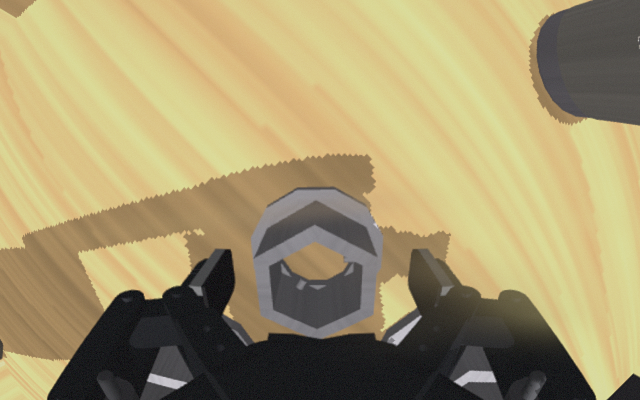

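View pics/side3.png

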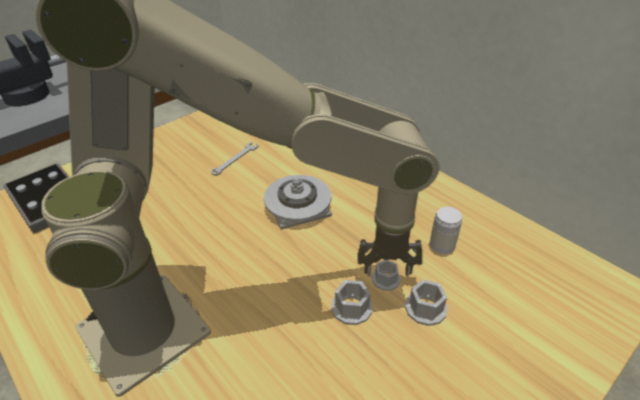

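The nut sits centrally between the fingers, about 2 mm towards -y of the tool. I'll correct that and close.

```bash
python3 -m jog '[[0.005,-0.008,0,0,0,0],[0.005,-0.008,0,0,0,0],[0.005,-0.008,0,0,0,0]]'; python3 -m jog '[[0,0,0,0,0,0],[0,0,0,0,0,0],[0,0,0,0,0,0],[0,0,0,0,0,0],[0,0,0,0,0,0],[0,0,0,0,0,0],[0,0,0,0,0,0],[0,0,0,0,0,0]]' 0 60;  python3 - <<'E'
from h import *
snap('wrist','wrist4');print(r.sense())
E
```

```text
time: 3.75
tool_pos: [499.4, -266.3, 6.4]
tcp_rot: [180.0, -0.0, 46.1]
ft_force: [0.7, 0.5, -0.1]
finger_gap: 85.5
time: 4.55
tool_pos: [499.7, -266.6, 6.6]
tcp_rot: [180.0, -0.0, 46.1]
ft_force: [0.4, 0.7, 5.4]
finger_gap: 48.8
{'time': 4.6, 'joint_pos': array([-3.32681350e+01,  1.51754510e+01,  1.01431569e+02, -4.05963809e-04,
        6.33629277e+01,  1.06510833e+01]), 'qd': array([ 0.08332048, -0.08913376,  0.00813308, -0.00104474, -0.02408491,
       -0.10542079]), 'joint_efforts': array([-9.40946862e-02, -5.36699188e+01, -4.03781819e+01, -8.76553729e-02,
       -1.78115582e-01,  2.42719529e-03]), 'tool_pos': array([ 499.66796051, -266.58984068,    6.60204142]), 'tcp_rot': array([ 1.79970399e+02, -5.19772232e-03,  4.60809650e+01]), 'ft_force': array([-0.13026375,  0.0174644 ,  4.24999792]), 'wrist_torque': array([ 0.18141225,  0.09030656, -0.00365653]), 'finger_gap': 49.08357899304619}
```

View pics/wrist4.png

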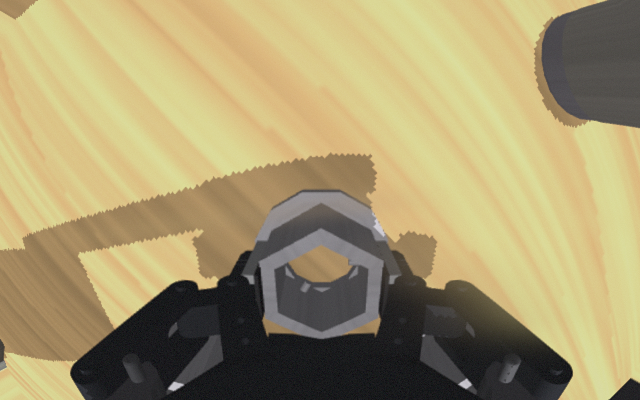

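Gripped at a gap of about 49 mm. Lifting and carrying it towards the stand.

```bash
python3 -m jog '[[0,0,-0.04,0,0,0],[0,0,-0.12,0,0,0],[0,0,-0.26,0,0,0],[0,0,-0.42,0,0,0],[0,0,-0.58,0,0,0],[0,0,-0.68,0,0,0],[0,0,-0.7,0,0,0],[0,0,-0.7,0,0,0]]'; python3 -m jog '[[0.08,-0.09,0,0,0,0],[0.2,-0.22,0,0,0,0],[0.33,-0.36,0,0,0,0],[0.46,-0.5,0,0,0,0],[0.58,-0.64,0,0,0,0],[0.7,-0.78,0,0,0,0],[0.79,-0.88,0,0,0,0],[0.83,-0.915,0,0,0,0],[0.83,-0.915,0,0,0,0],[0.83,-0.915,0,0,0,0]]';  python3 - <<'E'
from h import *
snap('wrist','wrist5');s=r.sense();print(s['tool_pos'],s['tcp_rot'],s['joint_pos'],s['ft_force'],s['finger_gap'])
E
```

```text
time: 5.4
tool_pos: [499.4, -266.4, 181.3]
tcp_rot: [180.0, -0.0, 46.1]
ft_force: [-0.3, 0.5, -4.8]
finger_gap: 49.0
time: 6.4
tool_pos: [477.7, 41.2, 179.6]
tcp_rot: [-179.9, 0.1, 46.1]
ft_force: [-0.4, -0.3, -4.1]
finger_gap: 49.4
[478.05632985  40.75795171 180.01606344] [-1.79934887e+02  1.08267012e-01  4.60520638e+01] [-1.22572147e+00 -9.64021691e+00  1.07550353e+02 -3.56923301e-02
  8.22111540e+01  4.27271508e+01] [-0.14179274 -0.20840275 -3.67479406] 49.23796511686923
```

View pics/wrist5.png

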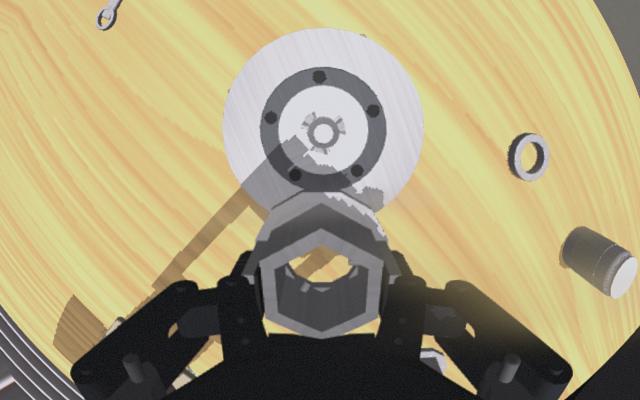

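The stud is at (323,131), with three dark thread features around it. Enlarging.

```bash
python3 - <<'E'
from h import *
crop('wrist5',253,62,393,197,5,'c7');crop('wrist5',293,101,353,161,11,'c8')
E
```

```text
(no output)
```

View pics/c7.png

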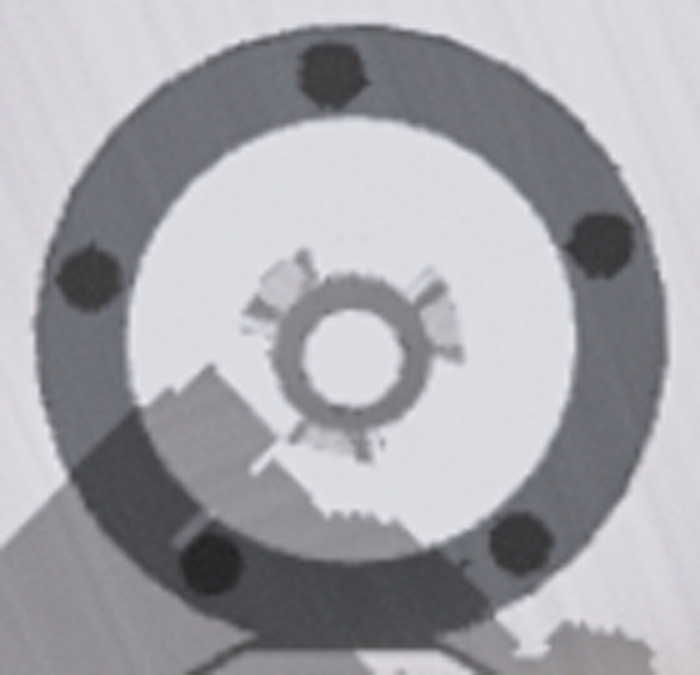

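View pics/c8.png

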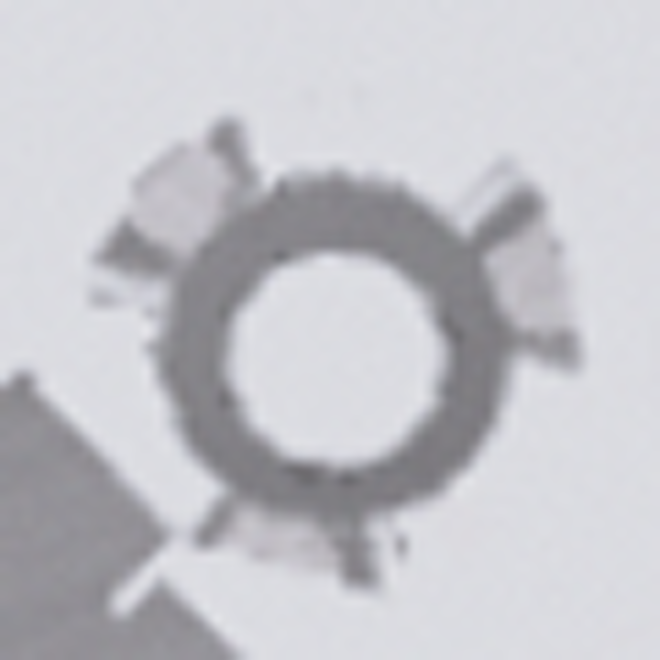

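```bash
python3 - <<'E'
from h import *
g7=lambda a,b,z:ray('wrist5',253+(a+.5)/5-.5,62+(b+.5)/5-.5,z)[:2]
g8=lambda a,b,z:ray('wrist5',293+(a+.5)/11-.5,101+(b+.5)/11-.5,z)[:2]
def fit(P):
    P=np.array(P);A=np.c_[2*P,np.ones(len(P))];s=np.linalg.lstsq(A,(P**2).sum(1),rcond=None)[0];return s[:2],np.sqrt(s[2]+s[:2]@s[:2])
print('washer',fit([g7(a,b,60) for a,b in((352,115),(128,335),(577,335),(350,563),(200,170),(495,172))]))
print('hat',fit([g7(a,b,57) for a,b in((350,24),(35,330),(667,340),(130,120),(575,115),(60,450))]))
print('nose14',fit([g8(a,b,102) for a,b in((338,248),(222,358),(450,358),(335,465))]))
print('nose24',fit([g8(a,b,94) for a,b in((338,172),(155,355),(512,355),(338,525))]))
c=np.array(fit([g7(a,b,60) for a,b in((352,115),(128,335),(577,335),(350,563),(200,170),(495,172))])[0])
for nm,a,b in(('ULccw',130,245),('ULcw',225,140),('Rccw',510,215),('Rcw',555,345),('Bcw',215,525),('Bccw',355,565),('ULslope',95,295),('Rslope',485,165),('Bslope',400,545)):
  for z in (78,):
    d=g8(a,b,z)-c;print(nm,np.degrees(np.arctan2(d[1],d[0]))%120,np.hypot(*d))
s=r.sense();t=s['tool_pos'];print(t,proj('wrist5',(t[0],t[1],t[2]+33.4)))
crop('wrist5',240,180,400,340,5,'c9')
E
```

```text
washer (array([518.2638167 ,  81.03314556]), np.float64(38.27879607484212))
hat (array([518.49092881,  80.74757636]), np.float64(54.49438676084578))
nose14 (array([518.43434893,  81.04077639]), np.float64(7.2209396393984235))
nose24 (array([518.32213523,  81.11786819]), np.float64(11.944213733279138))
ULccw 111.59578332091303 15.928640187052114
ULcw 74.69270809466784 16.094729966108154
Rccw 111.10334646870483 15.370631814275496
Rcw 74.1920379020537 15.909058658879077
Bcw 74.34816840689322 16.11937648517362
Bccw 111.68354086784157 16.70065341812284
ULslope 6.044113980664747 17.285551510779793
Rslope 5.089943624898178 16.43154297973552
Bslope 3.9185627294648526 15.910646740968392
[478.05632985  40.75795171 180.01606344] (np.float64(320.8732856942803), np.float64(291.84690852770484))
```

View pics/c9.png

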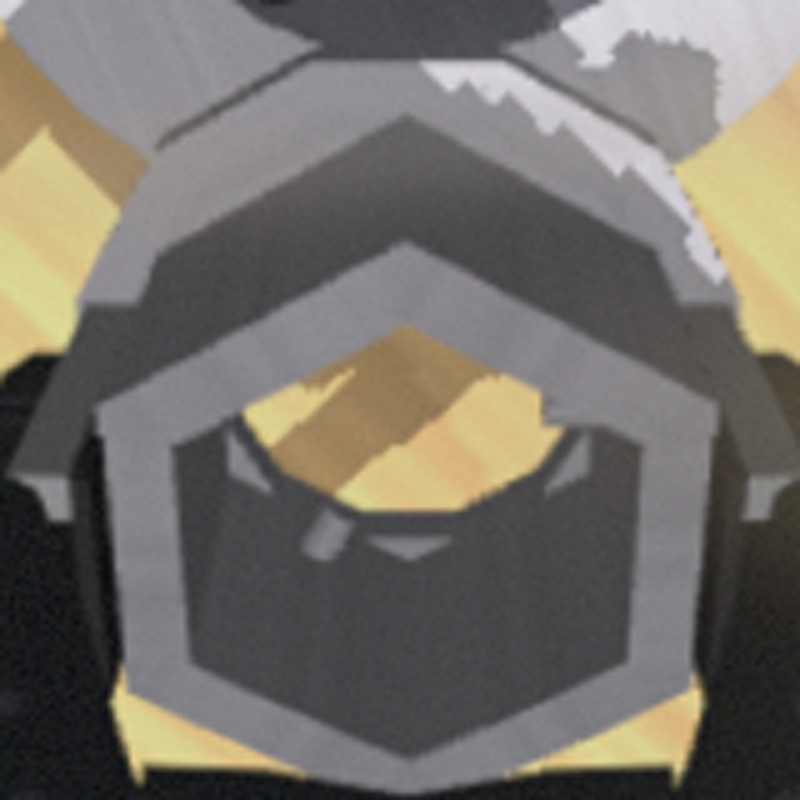

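```bash
python3 - <<'E'
from h import *
from scipy.optimize import least_squares
C=[(405,240),(97,405),(128,690),(410,793),(692,690),(717,405)]
uv=np.array([(240+(a+.5)/5-.5,180+(b+.5)/5-.5) for a,b in C])
F=[(162,245),(655,245),(408,115)] # hex at flange top: corners UL?,UR?,top
t=np.array([478.056,40.758,180.016])
def model(p):
    from scipy.spatial.transform import Rotation as R
    Rm=R.from_euler('xyz',[p[3],p[4],p[5]]).as_matrix();o=[]
    k=28.87
    for i in range(6):
        a=np.radians(46+60*i);o.append(proj('wrist5',p[:3]+Rm@[k*np.cos(a),k*np.sin(a),40]))
    a=np.radians(46);o.append(proj('wrist5',p[:3]+Rm@[k*np.cos(a),k*np.sin(a),6]))
    return np.array(o)
obs=np.vstack([uv,[[240+408/5,180+115/5]]])
s=least_squares(lambda p:np.r_[(model(p)-obs).ravel()],[t[0],t[1],t[2]-6.6,0,0,0])
print(s.x[:3]-t,np.degrees(s.x[3:]),s.fun.round(1))
d=s.x[:3]-t
print('tool x',d[0]*.694+d[1]*.719,'y',d[0]*.719-d[1]*.694)
E
```

```text
[ 0.38034646 -0.35233306 -7.64230592] [-0.00161828 -0.80110905  0.62185756] [-0.   0.5  0.5  0.1  0.6 -1.2  0.   2.8 -0.7 -1.1 -0.3 -0.1 -0.  -1.1]
tool x 0.010632975547324897 y 0.5179882508378635
```

Stud centre from four fits: (518.3,81.0). The nut axis coincides with the TCP to about 0.5 mm. The openings span about 74–111° mod 120 and the lugs sit at about 77°, so roughly 16° anticlockwise should do it. Moving above the stud.

```bash
python3 -m jog '[[0.11,0.002,0,0,0,0],[0.2,0.0036,0,0,0,0],[0.227,0.0036,0,0,0,0],[0.227,0.0036,0,0,0,0],[0.227,0.0036,0,0,0,0],[0.227,0.0036,0,0,0,0]]'; python3 -m jog '[[0,0,0,0,0,0],[0,0,0,0,0,0]]';python3 -m jog '[[0,0,0,0,0,0]]';  python3 - <<'E'
from h import *
snap('wrist','wrist6');s=r.sense();print(s['tool_pos'],s['tcp_rot'],s['joint_pos'],s['ft_force'],s['wrist_torque'])
E
```

```text
time: 7.05
tool_pos: [518.1, 81.0, 181.0]
tcp_rot: [-180.0, 0.0, 46.0]
ft_force: [0.2, 0.4, -3.7]
finger_gap: 49.3
time: 7.25
tool_pos: [518.5, 81.6, 181.4]
tcp_rot: [180.0, -0.0, 46.1]
ft_force: [-1.1, 0.1, -3.9]
finger_gap: 49.2
time: 7.35
tool_pos: [518.5, 81.8, 181.4]
tcp_rot: [180.0, -0.0, 46.1]
ft_force: [-0.2, -1.1, -4.3]
finger_gap: 49.1
[518.53975293  81.82090164 181.40493362] [ 1.79990493e+02 -5.07601058e-03  4.60722093e+01] [ 3.37222621e+00 -2.54290994e+00  1.00820587e+02 -3.58173986e-03
  8.17121457e+01  4.73005333e+01] [ 0.20042307 -0.08257088 -3.18544979] [-0.00179646  0.03211793 -0.00092158]
```

View pics/wrist6.png

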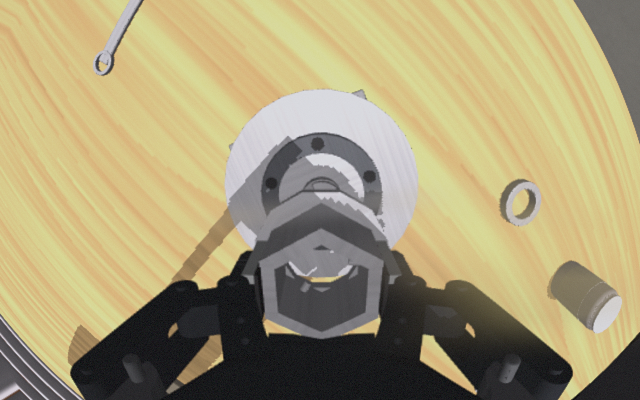

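```bash
python3 -m jog '[[-0.0025,0.0008,0.08,0,0,0],[-0.0025,0.0008,0.16,0,0,0],[-0.0025,0.0008,0.22,0,0,0],[-0.0025,0.0008,0.26,0,0,0],[-0.0025,0.0008,0.28,0,0,0],[-0.0025,0.0008,0.28,0,0,0],[-0.0025,0.0008,0.28,0,0,0],[-0.0025,0.0008,0.28,0,0,0]]';  python3 - <<'E'
from h import *
snap('side','side7');snap('scene','scene7');crop('side7',240,130,360,230,6,'c10');crop('scene7',280,140,400,240,6,'c11');s=r.sense();print(s['tool_pos'],s['tcp_rot'],s['ft_force'],s['wrist_torque'])
E
```

```text
time: 8.2
tool_pos: [519.1, 81.4, 112.3]
tcp_rot: [179.9, -0.1, 46.1]
ft_force: [0.8, -0.0, -3.8]
finger_gap: 49.4
[518.87757002  81.39435643 112.11621876] [ 1.79945770e+02 -5.55987956e-02  4.60822495e+01] [-0.83869498 -0.26159473 -3.8372812 ] [ 0.00621892 -0.01656687 -0.03976732]
```

View pics/c10.png

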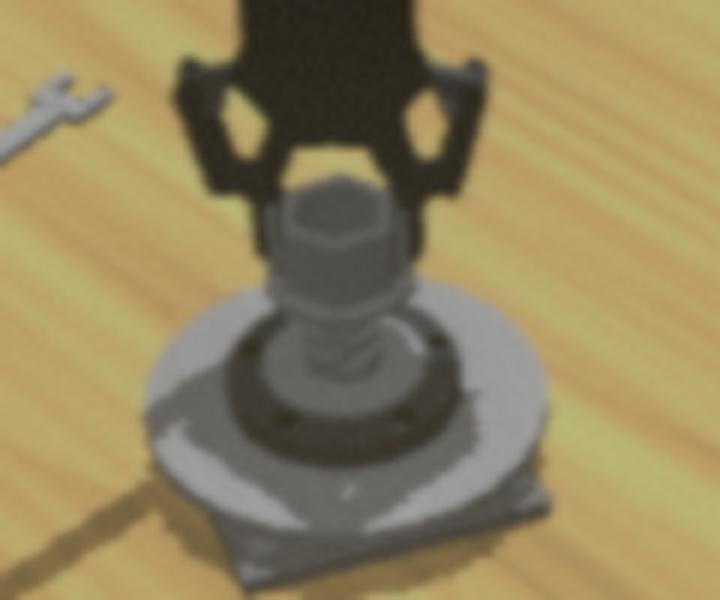

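View pics/c11.png

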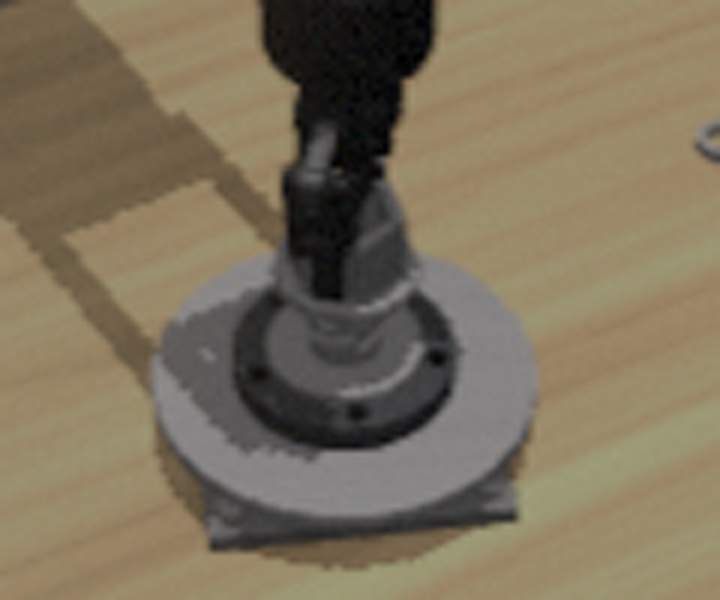

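The nut hangs squarely over the stud in both views. Going down slowly.

```bash
python3 -m jog '[[-0.001,0.0,0.02,0,0,0],[-0.002,0,0.04,0,0,0],[-0.002,0,0.06,0,0,0],[-0.002,0,0.06,0,0,0],[-0.002,0,0.06,0,0,0]]';  python3 -m jog '[[0,0,0.012,0,0,0],[0,0,0.024,0,0,0],[0,0,0.024,0,0,0]]';python3 - <<'E'
from h import *
s=r.sense();print(s['ft_force'],s['wrist_torque'])
E
```

```text
time: 8.8
tool_pos: [517.7, 81.0, 95.9]
tcp_rot: [-180.0, 0.0, 46.1]
ft_force: [0.4, 0.4, -3.5]
finger_gap: 49.1
time: 9.1
tool_pos: [517.6, 81.0, 89.7]
tcp_rot: [-180.0, 0.0, 46.1]
ft_force: [0.8, -0.5, -4.2]
finger_gap: 49.4
[ 0.81787421 -0.47079553 -4.20239594] [0.05102766 0.05403602 0.00561565]
```

```bash
python3 -m jog '[[0.001,0.0014,0.008,0,0,0],[0.001,0.0014,0.016,0,0,0],[0.001,0.0014,0.024,0,0,0],[0.001,0.0014,0.024,0,0,0]]';  python3 -m jog '[[0,0,0.006,0,0,0],[0,0,0.006,0,0,0]]'; python3 -m jog '[[0,0,0.004,0,0,0],[0,0,0.004,0,0,0]]'
```

```text
time: 9.5
tool_pos: [518.1, 80.9, 83.9]
tcp_rot: [-180.0, 0.0, 46.1]
ft_force: [-0.1, 0.2, -2.6]
finger_gap: 49.2
time: 9.7
tool_pos: [518.3, 80.9, 82.6]
tcp_rot: [-180.0, 0.0, 46.1]
ft_force: [-1.4, -0.4, -3.5]
finger_gap: 49.2
time: 9.9
tool_pos: [518.3, 80.9, 81.7]
tcp_rot: [-180.0, 0.0, 46.1]
ft_force: [1.1, -0.1, -3.3]
finger_gap: 49.2
```

```bash
python3 -m jog '[[0,0,0.004,0,0,0],[0,0,0.004,0,0,0]]';  python3 -m jog '[[0,0,0.004,0,0,0],[0,0,0.004,0,0,0]]'; python3 -m jog '[[0,0,0.004,0,0,0],[0,0,0.004,0,0,0]]'
```

```text
time: 10.1
tool_pos: [518.3, 80.9, 80.7]
tcp_rot: [-180.0, 0.0, 46.1]
ft_force: [0.4, -0.1, -3.3]
finger_gap: 48.9
time: 10.3
tool_pos: [518.3, 80.9, 79.6]
tcp_rot: [-180.0, 0.0, 46.1]
ft_force: [0.5, -1.1, -3.1]
finger_gap: 49.2
time: 10.5
tool_pos: [518.4, 81.0, 78.8]
tcp_rot: [-180.0, -0.0, 46.1]
ft_force: [-1.2, 0.4, -1.9]
finger_gap: 49.2
```

```bash
python3 -m jog '[[0,0,0.003,0,0,0],[0,0,0.003,0,0,0]]';  python3 -m jog '[[0,0,0.003,0,0,0],[0,0,0.003,0,0,0]]'
```

```text
time: 10.7
tool_pos: [518.6, 81.0, 78.5]
tcp_rot: [180.0, -0.0, 46.1]
ft_force: [-2.0, -0.6, 0.6]
finger_gap: 49.1
time: 10.9
tool_pos: [518.8, 81.0, 78.2]
tcp_rot: [180.0, -0.0, 46.1]
ft_force: [-4.9, 0.3, 6.3]
finger_gap: 49.3
```

Contact at TCP z of about 78.5, so the nut's underside is about 72–73 mm up and the lugs are on the flats. Easing a little and turning anticlockwise.

```bash
python3 -m jog '[[0,0,-0.002,0,0,-0.01],[0,0,-0.002,0,0,-0.02],[0,0,-0.002,0,0,-0.02]]';  python3 - <<'E'
from h import *
s=r.sense();print(s['ft_force'],s['wrist_torque'],s['tcp_rot'])
E
python3 -m jog '[[0,0,0,0,0,-0.01],[0,0,0,0,0,-0.02],[0,0,0,0,0,-0.02]]';  python3 - <<'E'
from h import *
s=r.sense();print(s['ft_force'],s['wrist_torque'],s['tcp_rot'])
E
```

```text
time: 11.2
tool_pos: [518.4, 81.0, 77.7]
tcp_rot: [-180.0, -0.0, 49.7]
ft_force: [-1.0, 0.8, -2.1]
finger_gap: 49.1
[-0.98445699  0.82992738 -2.0907733 ] [0.12034173 0.14370303 0.04631982] [-1.79997205e+02 -6.09981462e-04  4.97078388e+01]
time: 11.5
tool_pos: [518.2, 80.9, 77.4]
tcp_rot: [-180.0, 0.0, 53.3]
ft_force: [0.3, 0.1, -4.2]
finger_gap: 49.2
[ 0.26027734  0.08094169 -4.1618425 ] [-0.06185516  0.01540047 -0.01458925] [-1.79982348e+02  2.03553077e-02  5.32574574e+01]
```

After about 7° anticlockwise the pressure has vanished: the lugs are over the openings. Following down gently.

```bash
for i in 1; do python3 -m jog '[[0,0,0.004,0,0,-0.01],[0,0,0.008,0,0,-0.02],[0,0,0.008,0,0,-0.02]]'; done; python3 -m jog '[[0,0,0.004,0,0,0],[0,0,0.008,0,0,0],[0,0,0.008,0,0,0]]';python3 - <<'E'
from h import *
s=r.sense();print(s['ft_force'],s['wrist_torque'],s['tcp_rot'])
E
```

```text
time: 11.8
tool_pos: [518.2, 80.9, 75.4]
tcp_rot: [-180.0, 0.0, 56.8]
ft_force: [0.8, 0.0, -3.5]
finger_gap: 49.2
time: 12.1
tool_pos: [518.2, 80.9, 73.6]
tcp_rot: [-180.0, 0.0, 56.8]
ft_force: [-0.3, -0.1, -3.1]
finger_gap: 49.1
[-0.33548496 -0.09567224 -3.07960833] [ 0.00752506  0.02520193 -0.01380645] [-1.79984063e+02  1.11505849e-02  5.68362958e+01]
```

```bash
python3 -m jog '[[0,0,0.004,0,0,0],[0,0,0.006,0,0,0],[0,0,0.006,0,0,0]]';python3 -m jog '[[0,0,0.004,0,0,0],[0,0,0.006,0,0,0],[0,0,0.006,0,0,0]]';python3 -m jog '[[0,0,0.003,0,0,0],[0,0,0.003,0,0,0]]'; python3 - <<'E'
from h import *
s=r.sense();print(s['ft_force'],s['wrist_torque'],s['tcp_rot'])
E
```

```text
time: 12.4
tool_pos: [518.3, 80.9, 72.2]
tcp_rot: [-180.0, 0.0, 56.9]
ft_force: [-0.5, 0.1, -3.7]
finger_gap: 49.1
time: 12.7
tool_pos: [518.5, 80.9, 71.0]
tcp_rot: [180.0, -0.0, 56.9]
ft_force: [0.9, -0.6, -2.8]
finger_gap: 49.1
time: 12.9
tool_pos: [518.6, 80.9, 70.7]
tcp_rot: [180.0, -0.0, 56.9]
ft_force: [-3.4, -0.9, 3.0]
finger_gap: 48.8
[-3.37641359 -0.93275033  2.99700155] [-0.07703333  0.52799679 -0.05365415] [ 1.79978419e+02 -1.36798435e-02  5.68821616e+01]
```

Dropped 7.7 mm, then felt the floor: the thread is in. Now running clockwise with light pressure.

```bash
cat > s.py <<'E'
from h import *
s=r.sense();print('   F',s['ft_force'].round(1),'T',s['wrist_torque'].round(2),s['tcp_rot'].round(1)[2],s['joint_pos'][5].round(1))
E
python3 -m jog '[[0,0,0,0,0,0.02],[0,0,0,0,0,0.04],[0,0,0.001,0,0,0.05],[0,0,0.001,0,0,0.05]]';python3 s.py; python3 -m jog '[[0,0,0.0,0,0,0.02],[0,0,0.001,0,0,0.04],[0,0,0.002,0,0,0.05],[0,0,0.002,0,0,0.05]]';python3 s.py
```

```text
time: 13.3
tool_pos: [518.9, 80.9, 70.2]
tcp_rot: [180.0, -0.0, 47.8]
ft_force: [0.1, -0.3, 1.4]
finger_gap: 49.3
   F [ 0.1 -0.3  1.4] T [-0.1  -0.01 -0.06] 47.8 45.4
time: 13.7
tool_pos: [518.7, 80.9, 69.5]
tcp_rot: [180.0, -0.0, 38.9]
ft_force: [-0.0, -0.1, -0.3]
finger_gap: 49.3
   F [-0.  -0.1 -0.3] T [-0.03  0.01  0.  ] 38.9 54.4
```

```bash
python3 -m jog '[[0,0,0.002,0,0,0.02],[0,0,0.003,0,0,0.04],[0,0,0.004,0,0,0.05],[0,0,0.004,0,0,0.05]]';python3 s.py; python3 -m jog '[[0,0,0.001,0,0,0.02],[0,0,0.002,0,0,0.04],[0,0,0.003,0,0,0.05],[0,0,0.003,0,0,0.05]]';python3 s.py;  python3 -m jog '[[0,0,0.001,0,0,0.02],[0,0,0.002,0,0,0.04],[0,0,0.003,0,0,0.05],[0,0,0.003,0,0,0.05]]';python3 s.py
```

```text
time: 14.1
tool_pos: [519.0, 81.0, 68.8]
tcp_rot: [180.0, -0.1, 29.9]
ft_force: [-0.4, -0.1, 2.5]
finger_gap: 49.0
   F [-0.4 -0.1  2.5] T [-0.05 -0.12  0.  ] 29.9 63.3
time: 14.5
tool_pos: [518.9, 81.0, 68.0]
tcp_rot: [180.0, -0.1, 21.0]
ft_force: [0.6, 0.3, 2.7]
finger_gap: 49.1
   F [0.6 0.3 2.7] T [-0.06 -0.16 -0.01] 21.0 72.3
time: 14.9
tool_pos: [519.0, 81.0, 67.3]
tcp_rot: [180.0, -0.1, 12.0]
ft_force: [1.6, -0.2, 4.2]
finger_gap: 49.2
   F [ 1.6 -0.2  4.2] T [-0.02 -0.24 -0.03] 12.0 81.3
```

```bash
python3 -m jog '[[0,0,0.001,0,0,0.02],[0,0,0.001,0,0,0.04],[0,0,0.002,0,0,0.05],[0,0,0.002,0,0,0.05]]';python3 s.py; python3 -m jog '[[0,0,0.001,0,0,0.02],[0,0,0.002,0,0,0.04],[0,0,0.002,0,0,0.04],[0,0,0.002,0,0,0.04]]';python3 s.py
```

```text
time: 15.3
tool_pos: [518.8, 81.0, 66.6]
tcp_rot: [-180.0, -0.0, 3.0]
ft_force: [1.9, -0.5, 3.8]
finger_gap: 49.0
   F [ 1.9 -0.5  3.8] T [-0.09 -0.19 -0.04] 3.0 90.3
time: 15.7
tool_pos: [518.9, 81.0, 66.6]
tcp_rot: [-180.0, -0.1, -4.2]
ft_force: [-0.0, 0.9, 8.0]
finger_gap: 49.1
   F [-0.   0.9  8. ] T [-0.07  0.07 -0.16] -4.2 97.4
```

Descent has stopped at TCP 66.6 after 61° and the force is rising, which may be the washer. Checking by eye.

```bash
python3 - <<'E'
from h import *
snap('side','side8');snap('scene','scene8');crop('side8',250,150,340,225,8,'c12');crop('scene8',295,160,385,235,8,'c13')
E
```

```text
(no output)
```

View pics/c12.png

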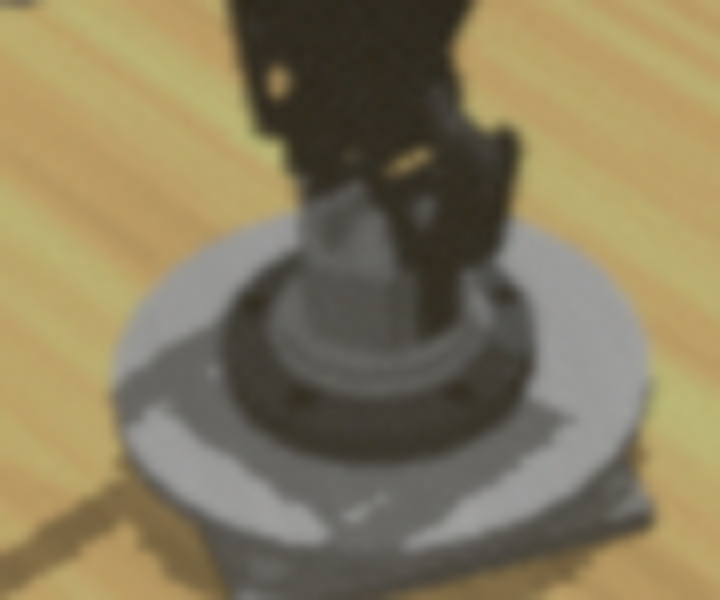

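View pics/c13.png

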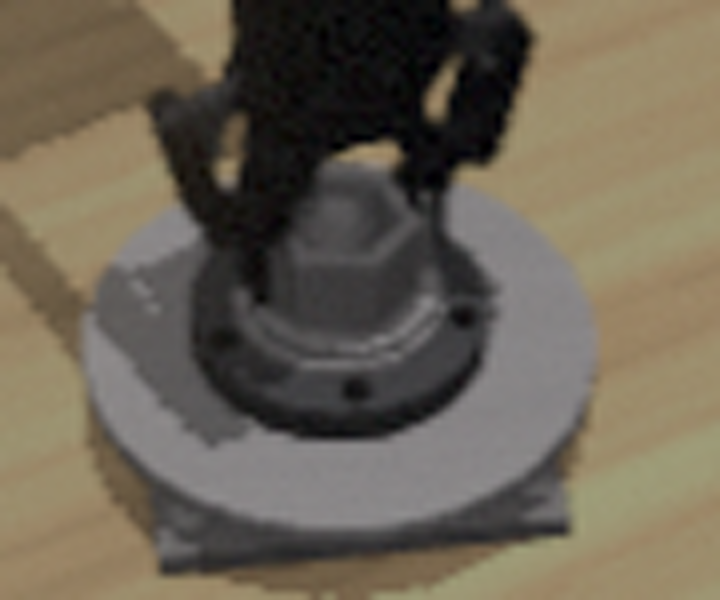

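TCP 66.6 is exactly the grasp height on the bench plus 60 mm, so the nut looks seated. A few more degrees under light pressure will confirm it.

```bash
python3 -m jog '[[0,0,0.0,0,0,0.01],[0,0,0.0,0,0,0.02],[0,0,0.0,0,0,0.03],[0,0,0.0,0,0,0.03]]';python3 s.py;python3 -m jog '[[0,0,0.0,0,0,0.01],[0,0,0.001,0,0,0.02],[0,0,0.001,0,0,0.02],[0,0,0.001,0,0,0.02]]';python3 s.py
```

```text
time: 16.2
tool_pos: [518.9, 81.0, 66.6]
tcp_rot: [-180.0, -0.1, -9.6]
ft_force: [0.5, 0.7, 7.3]
finger_gap: 49.2
   F [0.5 0.7 7.3] T [-0.1   0.11 -0.18] -9.6 102.9
time: 16.6
tool_pos: [519.1, 81.0, 66.6]
tcp_rot: [-180.0, -0.1, -13.2]
ft_force: [-0.8, -0.4, 8.2]
finger_gap: 49.3
   F [-0.8 -0.4  8.2] T [-0.09  0.16 -0.19] -13.2 106.4
```

The height held at 66.6 over another 9°, so the flange is on the washer. Releasing, then rising straight up.

```bash
python3 -m jog '[[0,0,0,0,0,0],[0,0,0,0,0,0],[0,0,0,0,0,0],[0,0,0,0,0,0],[0,0,0,0,0,0],[0,0,0,0,0,0]]' 1;python3 s.py; python3 -m jog '[[0,0,-0.02,0,0,0],[0,0,-0.08,0,0,0],[0,0,-0.2,0,0,0],[0,0,-0.35,0,0,0],[0,0,-0.5,0,0,0],[0,0,-0.6,0,0,0],[0,0,-0.6,0,0,0],[0,0,-0.6,0,0,0]]'; python3 -m jog '[[-0.15,0,0,0,0,0],[-0.24,0,0,0,0,0],[-0.24,0,0,0,0,0],[-0.24,0,0,0,0,0],[-0.24,0,0,0,0,0]]'; python3 - <<'E'
from h import *
snap('side','side9');snap('scene','scene9');snap('wrist','wrist9');crop('side9',250,150,340,225,8,'c14');crop('scene9',295,160,385,235,8,'c15')
E
```

```text
time: 17.2
tool_pos: [518.3, 80.9, 65.4]
tcp_rot: [180.0, 0.0, -13.3]
ft_force: [-0.2, 0.2, -0.9]
finger_gap: 85.6
   F [-0.2  0.2 -0.9] T [-0.    0.05 -0.05] -13.3 106.6
time: 18.0
tool_pos: [519.1, 81.0, 217.3]
tcp_rot: [-180.0, -0.2, -13.3]
ft_force: [0.3, 0.3, -0.3]
finger_gap: 85.8
time: 18.5
tool_pos: [460.3, 94.6, 215.2]
tcp_rot: [180.0, 0.0, -13.3]
ft_force: [-0.7, -0.3, 0.3]
finger_gap: 85.3
```

View pics/c14.png

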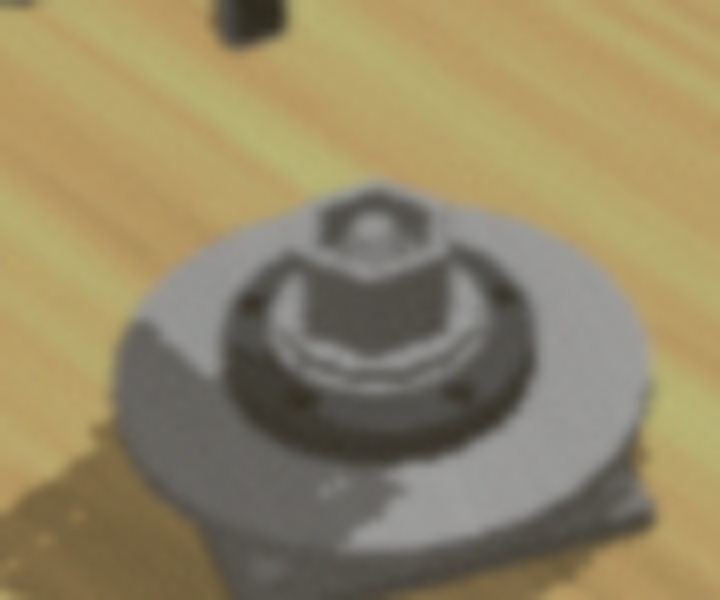

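View pics/c15.png

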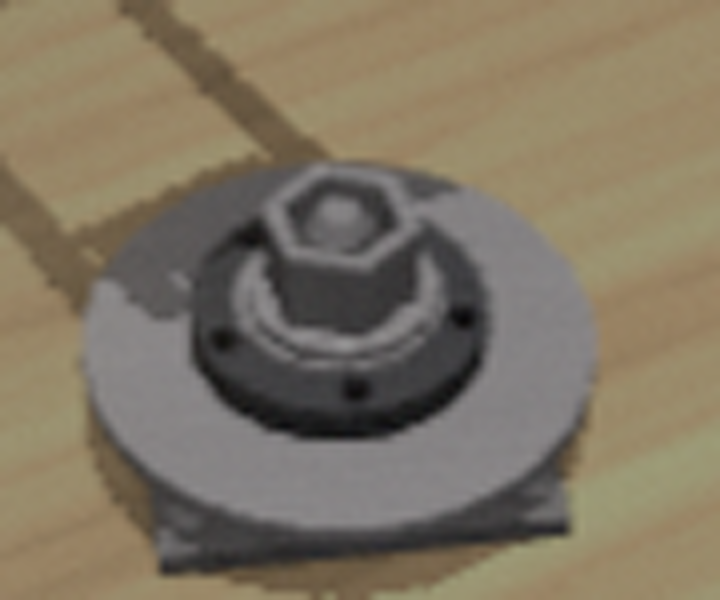

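View pics/wrist9.png

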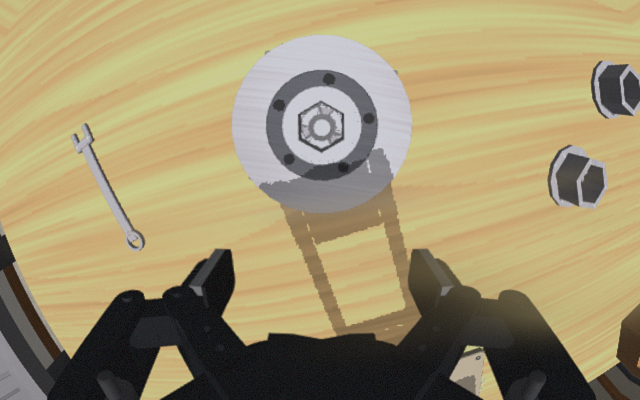

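The nut sits flange-down and central, with the stud nose inside it, and the fingers are clear. One numeric check overlays the seated model, alongside a version 3 mm higher, on the pictures.

```bash
python3 - <<'E'
from h import *
c=(518.3,81.0)
def ring(f,z,rad,n=72):
    return np.array([proj(f,(c[0]+rad*np.cos(a),c[1]+rad*np.sin(a),z)) for a in np.linspace(0,2*np.pi,n,endpoint=False)])
for f,u0,v0 in(('side9',250,150),('scene9',295,160)):
    # register by disc (r95,z40) bottom/left/right extremes in 8x crop
    d=ring(f,40,95);h=ring(f,57,55);w=ring(f,60,38);fl=ring(f,66,34);fl3=ring(f,69,34)
    q=lambda P:((P-[u0,v0])*8+3.5)
    for n,P in(('disc',d),('hat',h),('wash',w),('flange',fl),('flange+3',fl3)):
        P=q(P);print(f,n,'L%.0f R%.0f T%.0f B%.0f'%(P[:,0].min(),P[:,0].max(),P[:,1].min(),P[:,1].max()))
    for z in(100,103):
        P=np.array([proj(f,(c[0]+28.87*np.cos(np.radians(t)),c[1]+28.87*np.sin(np.radians(t)),z)) for t in np.arange(-13.2+44-44,347,60)+ -0])
        print('hex',z,q(P).round(0).tolist())
E
```

```text
side9 disc L109 R650 T195 B546
side9 hat L220 R536 T226 B428
side9 wash L268 R487 T249 B388
side9 flange L279 R475 T243 B367
side9 flange+3 L278 R475 T236 B361
hex 100 [[448.0, 201.0], [377.0, 175.0], [302.0, 201.0], [297.0, 253.0], [369.0, 280.0], [445.0, 253.0], [448.0, 201.0]]
hex 103 [[447.0, 194.0], [377.0, 168.0], [302.0, 194.0], [297.0, 246.0], [368.0, 273.0], [445.0, 246.0], [447.0, 194.0]]
scene9 disc L82 R600 T165 B534
scene9 hat L189 R492 T203 B416
scene9 wash L236 R445 T228 B375
scene9 flange L247 R435 T224 B355
scene9 flange+3 L246 R435 T218 B349
hex 100 [[364.0, 274.0], [421.0, 233.0], [397.0, 180.0], [319.0, 167.0], [262.0, 206.0], [284.0, 260.0], [364.0, 274.0]]
hex 103 [[364.0, 268.0], [421.0, 227.0], [397.0, 173.0], [319.0, 160.0], [262.0, 200.0], [284.0, 254.0], [364.0, 268.0]]
```

The observed hex corners are side (372,278)/(378,180) and scene (365,270)/(325,165). They match the seated model and not the one 3 mm higher. Handing in.

```bash
python3 - <<'E'
from h import *
print(r.hand_in());
E
```

```text
the job is handed in; nothing more can be done
None
```

The nut is on the stud with its flange down on the washer, released, and the job is handed in at about 18.7 s of the 72 s allowed. I picked the smallest of the three flange nuts; its flange measured 68–69 mm. It dropped in after about 7–11° anticlockwise, sinking 7.7 mm, and took about 70° clockwise to run down.

**Last checks:**
- **Seating:** the tool stopped at 66.6 mm, exactly 60 mm above its grasp height on the bench. It held that height over another 9° at about 8–12 N down and 0.2 N m.
- **Position:** after release, both fixed cameras match the seated, centred nut to about 1 mm, and not a nut 3 mm higher.
- **Bystanders:** I did not re-measure the wrench, can and ring at the end, but the arm never went near them.
- **Disagreements:**
  - First contact on the stud came about 1 mm lower than the nominal 13 mm above the washer, probably because the lugs were already at the edge of an opening.
  - The first position estimates from the side camera were 6–10 mm off the wrist camera's, so I used the wrist camera.

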